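# Angle the foil carton past the front peg into its bay

## Robot

A 6-joint arm with a two-finger parallel gripper is mounted at the origin on a cart in front of the work surface, level with it; the furniture and walls round the work are solid. World frame = base frame: x ahead of the robot, y to its left, z up, the work surface at z = 0. Lengths are in m, angles in rad, forces in N, time in s.
With the tool pointing down it reaches from about 0.3 to 0.75 m from the base axis. Payload 8.5 kg.
Tool frame: the origin (TCP) lies between the finger pads; the fingertips stand tip_extent ahead of it and the grasp point (between the pads) is the TCP (tip_extent is the distance from the TCP to the fingertips, in m); z points along the fingers, y is the line along which they close (so a half turn about z gives the same grasp; the last joint's range is limited). The gripper opens to 88 mm and grips with 3 to 60 N. Pads are 18 mm wide; open, the fingers measure 123 mm over their backs; the gripper's body (75 mm by 187 mm) begins 45 mm behind the grasp point.
Start: joints at [0.96, 0.381, 1.297, -0, 1.464, -0.215], TCP at [0.212, 0.507, 0.258] pointing down, gripper open.
Joint ranges: [-3.11, 3.11], [-0.89, 2.33], [0.22, 2.48], [-1.42, 4.56], [0.17, 2.85], [-2.88, 2.88]. Speed limits (rad/s): [2.39, 2.39, 3.14, 3.14, 3.14, 3.14].

## Interface

Orientations are given as a rotation vector (axis times angle).
In Python, from workcell import get_state, capture, hand_in, tip_extent gives the robot as it stands.
- The arm moves only by the shell command python3 -m creep 'ROWS' [FORCE]. ROWS is text: rows parted by semicolons, each of 5 numbers parted by spaces: the opening, from -1 (shut) to 1 (fully open), then the shift along the tool's x, y, z each as a share of 2 cm, from -1 to 1, then the turn about the tool's z as a share of 6 degrees, from -1 to 1. A call has 1 to 5 rows; each row shifts and turns the commanded pose from where the row before left it, along the tool's axes as they then stand; what a row does not reach is not made up. A row lasts 1/8 s, in which the tool goes at most 62.5 mm and 10.7 degrees, less where a joint would pass 70% of its speed; a pose out of reach is approached as far as the arm can. A call with a number of a shift or a turn outside -1 to 1 is refused whole. A call with a gripper value outside its range is refused whole. The fingers move at their own pace and stop on an object; FORCE is the grip in N (left out, the last holds). Time passes only in rows, so rows that do not move let the fingers close. It gives the time, the measured TCP pose, the force, the opening and the grip force at its end, in the units of the state.
- get_state(): the state, without advancing time (a new reading comes with each control period).
- capture(name): name is "scene" or "top" or "wrist"; returns a dict with "frame" (480x640x3 uint8, red, green, blue), "fovy" (degrees; the focal length in pixels is half the picture's height over the tangent of half this angle, whatever the lens; pixels are square), "cx", "cy" (the principal point, pixels), "T" (4x4, takes a point from camera to world coordinates). Camera axes: x right, y down, z forward; pixel columns grow to the right and rows downward; lengths in m; the calibration is good to about 2 mm. A picture is of the moment at which its call begins. There is no depth.
- hand_in(): hands the job in; it is judged then, once.
The state is a dict: "clock": time; "joints": joint angles; "joint_vel": joint speeds; "tau": joint torques, N m; "tcp_pos": TCP position; "ee_rot": TCP orientation; "ft_force": force on the tool from outside, world axes, zero at the start; "moment": the same for the moment, N m; "grip_width": finger opening in m; "grip_force": force on a finger pad.
Only numpy, scipy, OpenCV 4.12 (cv2) and the standard library are available. Lean on these libraries where they do the work, as an engineer would, in place of code of your own. Each camera call takes 0.05 s, during which the arm holds its last target. There are 200 camera calls.

## Task

Put the long foil carton away in its bay on the wooden peg board by pushing it along the board with the fingertips: work its left end in behind the single front peg at an angle, then push the right end round until the carton lies flat against the back rail, between the two end pegs. Never grip, lift or tip the carton, push gently enough not to crush the card, and leave the jar, the shaker and everything else where they are.

Things in the scene. Friction and masses are not known exactly. Their poses are not given: they have to be found in the camera images.
- peg_board: Light wooden board with a grid of dark round holes 40 mm apart, fixed on the worktop, 240 mm deep (its x), 450 wide (its y), 12 thick, turned at most 0.12 rad. Origin: centre of its underside; x points away from the robot, y to the left. A back rail and three fixed round pegs, 18 mm diameter, tops 67 mm above the worktop, bound a bay 262 mm long and 62 mm deep, open in front right of the front peg.
- foil_box: The foil carton: long closed pale card box with a steel cutter strip low along its front, 250 mm long (its y), 48 wide (its x), 46 high, about 0.3 kg; a push of 1 to 6 N slides it. Origin: centre of its underside. Starts on the board in front of the bay, right of the front peg, its y along the board's y within 0.25 rad, its x away from the robot. More than 40 N from the robot crushes it.
- foil_left (a point): Centre of the carton's left end face (its +y end), at its underside.
- foil_right (a point): Centre of the carton's right end face (its -y end), at its underside.
- bay (a point): Where the carton's origin lies when it is home: on the board's top, 12 mm above the worktop (board frame: x 0.067, y 0.020 m), midway between the end pegs, 24 mm in front of the rail; axes as the board's.
- rail (a point): Middle of the foot of the back rail's front face, on the board's top (board frame: x 0.091, y 0.020 m); axes as the board's. The rail is 360 mm long (along y), 18 mm thick, its top 57 mm above the worktop; the carton lies flat against this face when home.
- front_peg (a point): Foot of the front peg (18 mm diameter, 55 mm tall), the one the carton has to be angled past, on the board's top (board frame: x 0.020, y 0.080 m): 80 mm right of the left end peg, 71 mm in front of the rail's face; axes as the board's.
- left_peg (a point): Foot of the left end peg (18 mm diameter, 55 mm tall), on the board's top (board frame: x 0.060, y 0.160 m); it stands 31 mm in front of the rail's face.
- right_peg (a point): Foot of the right end peg (18 mm diameter, 55 mm tall), on the board's top (board frame: x 0.060, y -0.120 m), 280 mm right of the left end peg and 31 mm in front of the rail's face.
- spice_jar: Spice jar, 42 mm diameter, 106 mm high, standing loose on the left part of the board. Origin: centre of its underside. Leave it alone.
- salt: Salt shaker, 44 mm diameter, 90 mm high, standing loose on the left part of the board. Origin: centre of its underside. Leave it alone.
- mug: Cream mug, 78 mm diameter, 101 mm high, on the worktop left of the board. Origin: centre of its underside. Leave it alone.
- tuna: Flat tin, 87 mm diameter, 40 mm high, on the worktop right of the board. Origin: centre of its underside. Leave it alone.
- timer: Round kitchen timer, 66 mm diameter, 55 mm high, on the worktop left of the board. Origin: centre of its underside. Leave it alone.
- scissors: White kitchen scissors, 206 mm long, lying on the worktop far left of the board. Origin: centre of the underside. Leave them alone.

How it is judged:
On the way:
1. the carton's left end is in behind the front peg while its right end is still out in front of the bay (y of foil_left in the frame of front_peg above 0.015 m and x of foil_left in the frame of front_peg above 0.015 m and x of foil_right in the frame of bay below -0.02 m), for 0.05 s.
At the end, for the whole second after the job is handed in: The carton rests flat on the board in its bay, between the two end pegs and behind the front peg, both its ends within 7 mm of touching the back rail, and at rest (x of foil_left in the frame of bay between -0.007 and 0.006 m and x of foil_right in the frame of bay between -0.007 and 0.006 m and y of foil_box in the frame of bay between -0.01 and 0.01 m and z of foil_box in the frame of bay below 0.004 m and angle between foil_box's own z axis and vertical below 0.05 rad and linear speed of foil_box below 0.01 m/s).
It fails at once if the carton is lifted more than 10 mm off the board (z of foil_box in the frame of bay above 0.01 m).
It fails at once if the carton is tipped (angle between foil_box's own z axis and vertical above 0.2 rad).
It fails at once if the carton is gripped or crushed: more than 40 N between robot and carton (contact force between any of the fingers, the arm and foil_box above 40 N).
It fails at once if a bystander (jar, shaker, mug, tin, timer or scissors) is moved more than 20 mm (distance of any of spice_jar, salt, mug, tuna, timer, scissors from where it was at the start of the episode above 0.02 m).
It fails at once if a bystander is tipped over (angle between any of spice_jar, salt, mug, tuna, timer's own z axis and vertical above 0.4 rad).
It also fails if it takes over 72 s, if anything falls off the work surface, if the arm or the gripper's body presses on something with over 40 N, if the wrist force passes 120 N, or if a joint passes its speed limit or range.

## Working session

There is one attempt and no reset: what is moved stays moved. The work goes in short steps, Python scripts to look and compute and a shell command to move; the robot and the scene stay as the last step left them, time stands still between calls to the robot, and variables do not carry over. Pictures are saved under pics/ and viewed, at most 10 in all, crops included, and the job is handed in when it is done.

```bash
mkdir -p pics; ls; python3 - <<'E'
from workcell import get_state, capture, tip_extent
import cv2,numpy as np,pickle
s=get_state();print({k:np.round(v,3) for k,v in s.items()},tip_extent)
for n in("scene","top"):
    c=capture(n);pickle.dump(c,open(n+'.pkl','wb'));cv2.imwrite(f'pics/{n}0.png',c['frame'][:,:,::-1]);print(n,c['fovy'],c['cx'],c['cy'],np.round(c['T'],3))
E
```

```text
pics
{'clock': np.float64(0.0), 'joints': array([ 0.96 ,  0.381,  1.298,  0.   ,  1.464, -0.215]), 'joint_vel': array([-0.   ,  0.001,  0.   , -0.   ,  0.001, -0.002]), 'tau': array([ 0.0000e+00, -4.3793e+01, -2.2456e+01,  7.1000e-02,  3.5000e-02,
       -0.0000e+00]), 'tcp_pos': array([0.212, 0.507, 0.257]), 'ee_rot': array([-6.18e-01, -3.08e+00,  2.00e-03]), 'ft_force': array([ 0.628, -0.166, -0.36 ]), 'moment': array([-0.058, -0.057, -0.006]), 'grip_force': np.float64(0.0), 'grip_width': np.float64(0.088)} 0.019
scene 42.039596348634646 313.5583116553626 232.68738521088252 [[-0.541 -0.343  0.768 -0.94 ]
 [-0.841  0.232 -0.489  0.894]
 [-0.011 -0.91  -0.414  0.813]
 [ 0.     0.     0.     1.   ]]
top 46.123020612176774 324.159732704115 243.0834096649028 [[-0.418 -0.833  0.363 -0.104]
 [-0.909  0.381 -0.172  0.252]
 [ 0.005 -0.401 -0.916  1.474]
 [ 0.     0.     0.     1.   ]]
```

View pics/top0.png

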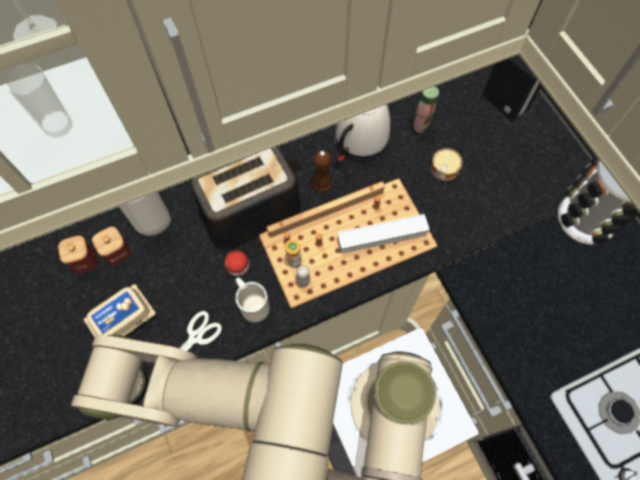

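View pics/scene0.png

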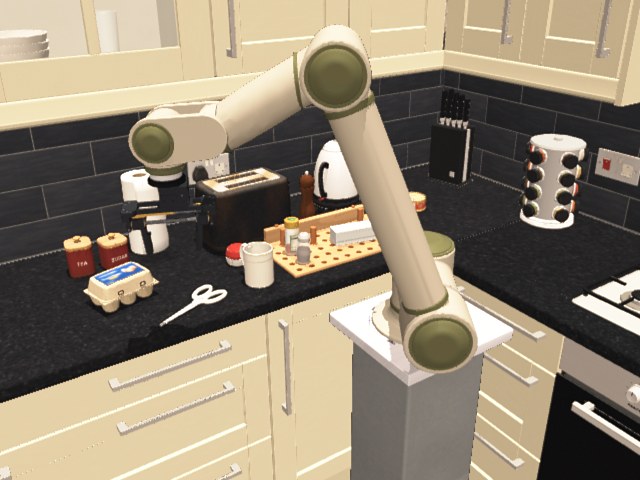

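The top view shows the board (corners about (260,237), (400,182), (437,240), (290,303)), with the carton at about (340,240)–(428,228), the front peg at (319,240), the right peg at (377,203), and the jar and shaker at (292,252) and (303,275). I'll enlarge this area.

```bash
python3 - <<'E'
import cv2,pickle
f=pickle.load(open('top.pkl','rb'))['frame'][170:310,250:450,::-1]
cv2.imwrite('pics/crop0.png',cv2.resize(f,None,fx=4,fy=4,interpolation=cv2.INTER_CUBIC))
E
```

```text
(no output)
```

View pics/crop0.png

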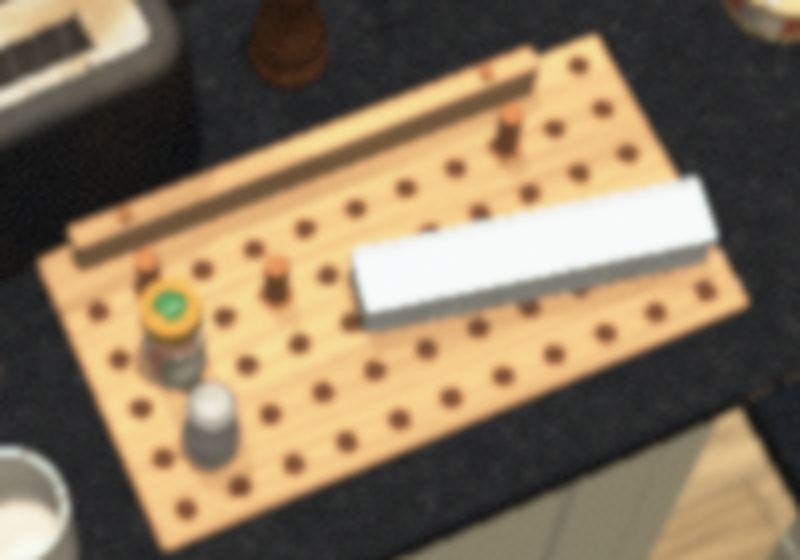

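The crop shows:
- **Board corners:** (40,260), (598,35), (748,298), (170,548).
- **Carton top corners:** (352,250), (698,178), (717,240), (370,318).
- **Peg tops:** left (147,258), front (276,263), right (511,112).
- **Jar lid:** (171,304).
- **Shaker top:** (212,400).

```bash
cat > h.py <<'E'
import numpy as np,cv2,pickle
def ray(c,uv,z):
    f=c['frame'].shape[0]/2/np.tan(np.radians(c['fovy'])/2)
    uv=np.atleast_2d(uv).astype(float)
    d=np.c_[(uv[:,0]-c['cx'])/f,(uv[:,1]-c['cy'])/f,np.ones(len(uv))]@c['T'][:3,:3].T
    o=c['T'][:3,3]
    return (o+d*((z-o[2])/d[:,2])[:,None])[:,:2]
def proj(c,P):
    f=c['frame'].shape[0]/2/np.tan(np.radians(c['fovy'])/2)
    q=(np.asarray(P)-c['T'][:3,3])@c['T'][:3,:3]
    return q[:,:2]/q[:,2:]*f+[c['cx'],c['cy']]
def fit(A,B): # rigid 2d B=R A+t
    a,b=A-A.mean(0),B-B.mean(0)
    th=np.arctan2((a[:,0]*b[:,1]-a[:,1]*b[:,0]).sum(),(a*b).sum())
    R=np.array([[np.cos(th),-np.sin(th)],[np.sin(th),np.cos(th)]])
    t=B.mean(0)-R@A.mean(0)
    return th,R,t,np.linalg.norm(A@R.T+t-B,axis=1)
E
python3 - <<'E'
from h import *
c=pickle.load(open('top.pkl','rb'))
g=lambda L:(np.array(L)+.5)/4-.5+[250,170]
bc=ray(c,g([(40,260),(598,35),(748,298),(170,548)]),.012)
pg=ray(c,g([(147,257),(276,262),(511,111)]),.067)
B=np.array([[.12,.225],[.12,-.225],[-.12,-.225],[-.12,.225],[.06,.16],[.02,.08],[.06,-.12]])
th,R,t,e=fit(B,np.r_[bc,pg]);print('board',th,t,e)
np.savez('board.npz',th=th,R=R,t=t)
k=ray(c,g([(353,250),(698,178),(717,240),(369,317)]),.058)
K=np.array([[.024,.125],[.024,-.125],[-.024,-.125],[-.024,.125]])
a,Rk,tk,e=fit(K,k);print('carton',a,a-th,tk,e,'in board',R.T@(tk-t));print((k-t)@R)
for n,p,z in(('jar',(171,304),.106),('salt',(212,400),.09)):
    w=ray(c,g([p]),z);print(n,w,(w-t)@R)
print('pegs b',(pg-t)@R)
E
```

```text
board -0.00560358056683684 [ 0.45861548 -0.08807271] [0.00480504 0.00381061 0.00317678 0.00271294 0.00193084 0.00222646
 0.00150935]
carton -0.1997084012989515 -0.19410482073211466 [ 0.4214606  -0.17784268] [0.00190011 0.00072633 0.00118489 0.00186813] in board [-0.03665126 -0.08997676]
[[ 0.01233805  0.0266885 ]
 [-0.03666635 -0.21773694]
 [-0.08443891 -0.20682201]
 [-0.03783785  0.0379634 ]]
jar [[0.4660715  0.07539623]] [[0.0065399  0.16350815]]
salt [[0.39849402 0.07613054]] [[-0.06104063  0.16386377]]
pegs b [[ 0.06191909  0.15978732]
 [ 0.02213577  0.080629  ]
 [ 0.06093105 -0.11881203]]
```

```bash
cat >> h.py <<'E'
from scipy.spatial.transform import Rotation as Ro
def need(x=None,y=None,z=None,ya=None):
    """ya: wanted world heading of tool y (mod pi). prints turn (6deg units) and shift in tool axes after turn (2cm units)"""
    from workcell import get_state
    s=get_state();R=Ro.from_rotvec(s['ee_rot']).as_matrix();p=np.array(s['tcp_pos'])
    h=np.arctan2(R[1,1],R[0,1]);d=0
    if ya is not None:
        d=-((ya-h+np.pi/2)%np.pi-np.pi/2) # tool z is down: turn about tool z is opposite
    R2=R@Ro.from_rotvec([0,0,d]).as_matrix()
    q=np.array([p[i] if v is None else v for i,v in enumerate((x,y,z))])
    print('clock',round(float(s['clock']),2),'tcp',p.round(4),'yhead',round(h,3),'F',np.round(s['ft_force'],1),'j6',np.round(s['joints'][5],2))
    print('turn',round(np.degrees(d)/6,2),'shift',((q-p)@R2/.02).round(2))
def b2w(p,off=0):
    B=np.load('board.npz');return B['R']@np.array(p)+B['t']
E
python3 - <<'E'
from h import *
need(.3745,-.1685,.15,np.pi/2-.2)
E
```

```text
clock 0.1 tcp [0.2119 0.5073 0.2572] yhead 1.175 F [ 0.  -0.3  0.3] j6 -0.22
turn -1.87 shift [-14.68 -31.5    5.39]
```

```bash
M="python3 -m creep"; python3 -m creep '1 0 0 0 -0.94; 1 0 0 0 -0.93; 1 -1 -0.5 0 0; 1 -1 -0.5 0 0; 1 -1 -0.5 0 0'; python3 -m creep '1 -1 -1 0 0; 1 -1 -1 0 0; 1 -1 -1 0 0; 1 -1 -1 0 0; 1 -1 -1 0 0'; python3 -m creep '1 -0.5 -1 0 0; 1 -0.5 -1 0 0; 1 -0.5 -1 0 0; 1 -0.5 -1 0 0; 1 -0.5 -1 0 0'; python3 -m creep '1 -0.5 -1 0 0; 1 -0.5 -1 0 0; 1 -0.5 -1 0 0; 1 -0.5 -1 0 0; 1 -0.5 -1 0 0'; python3 -m creep '1 0 -1 0 0; 1 0 -1 0 0; 1 0 -1 0 0; 1 0 -1 0 0; 1 0 -1 0 0'
python3 - <<'E'
from h import *
need(.3745,-.1685,.15,np.pi/2-.2)
E
```

```text
clock: 0.72
tcp_pos: [0.2653, 0.4656, 0.2574]
ee_rot: [-0.313, -3.125, 0.001]
ft_force: [0.9, 0.9, -0.1]
grip_width: 0.088
grip_force: 0.0
clock: 1.35
tcp_pos: [0.3433, 0.3474, 0.2575]
ee_rot: [-0.313, -3.125, 0.001]
ft_force: [-0.5, 0.2, -0.1]
grip_width: 0.088
grip_force: 0.0
clock: 1.98
tcp_pos: [0.3722, 0.2396, 0.2576]
ee_rot: [-0.313, -3.125, 0.0]
ft_force: [0.7, 0.3, 0.4]
grip_width: 0.0883
grip_force: 0.0
clock: 2.6
tcp_pos: [0.4013, 0.1317, 0.2575]
ee_rot: [-0.314, -3.125, 0.0]
ft_force: [-0.1, 0.2, 0.4]
grip_width: 0.0884
grip_force: 0.0
clock: 3.22
tcp_pos: [0.3811, 0.0338, 0.2576]
ee_rot: [-0.313, -3.125, -0.0]
ft_force: [0.2, 0.7, 0.1]
grip_width: 0.0882
grip_force: 0.0
clock 3.23 tcp [0.3811 0.0338 0.2576] yhead 1.371 F [0.2 0.7 0.1] j6 -1.59
turn 0.0 shift [-1.69 -9.98  5.38]
```

```bash
python3 -m creep '1 -0.34 -1 0 0; 1 -0.34 -1 0 0; 1 -0.34 -1 0 0; 1 -0.34 -1 0 0; 1 -0.33 -1 0 0' >/dev/null; python3 -m creep '1 0 -1 0 0; 1 0 -1 0 0; 1 0 -1 0 0; 1 0 -1 1 0; 1 0 -0.98 1 0'>/dev/null; python3 -m creep '1 0 0 1 0; 1 0 0 1 0; 1 0 0 1 0; 1 0 0 0 0; 1 0 0 0 0'
python3 - <<'E'
from h import *
need(.3745,-.1685,.041,np.pi/2-.2)
from workcell import capture
for n in ('wrist','top'):
    c=capture(n);pickle.dump(c,open(n+'.pkl','wb'))
    cv2.imwrite(f'pics/{n}1.png',c['frame'][:,:,::-1])
E
```

```text
clock: 5.1
tcp_pos: [0.3751, -0.1681, 0.1583]
ee_rot: [0.313, 3.125, -0.001]
ft_force: [-0.1, -0.4, -0.5]
grip_width: 0.0884
grip_force: 0.0
clock 5.1 tcp [ 0.3751 -0.1681  0.1583] yhead 1.371 F [-0.1 -0.4 -0.5] j6 -2.08
turn 0.0 shift [ 0.03 -0.02  5.87]
```

View pics/wrist1.png

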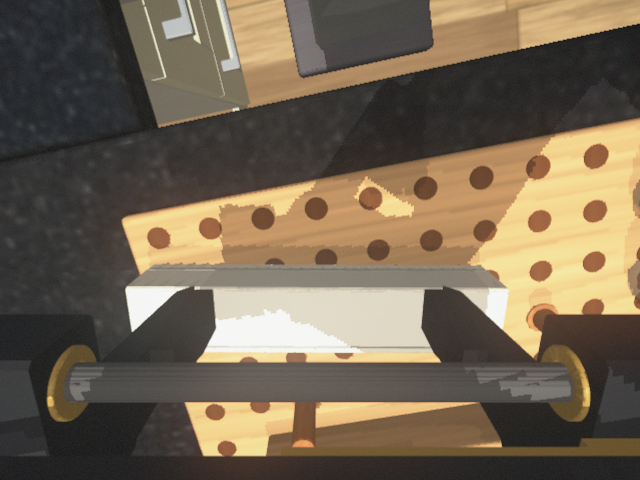

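The wrist view shows the carton's front top edge running from (127,287) to (507,287) and its back top edge at row 350. The fingers straddle the carton's middle. I'll measure the carton corners and pegs from this nearer view.

```bash
python3 - <<'E'
from h import *
c=pickle.load(open('wrist.pkl','rb'));B=np.load('board.npz');R,t=B['R'],B['t']
k=ray(c,[(127,287),(507,287)],.058);print(k,np.linalg.norm(k[0]-k[1]),(k-t)@R)
bb=ray(c,[(123,217),(640,121)],.012);print('board front edge',(bb-t)@R)
P=np.array([*[(*b2w(p),.067) for p in((.06,-.12),(.02,.08))],(*b2w((-.12,-.225)),.012)])
print('expect right peg, front peg, corner px',proj(c,P).round(0),c['T'][:3,3])
E
```

```text
[[ 0.37482873 -0.29376542]
 [ 0.42314633 -0.05462901]] 0.24396888193196764 [[-0.08263282 -0.20615899]
 [-0.03565599  0.03324442]]
board front edge [[-0.12110495 -0.21897837]
 [-0.11712143  0.14882025]]
expect right peg, front peg, corner px [[303. 452.]
 [590. 357.]
 [116. 220.]] [ 0.30201207 -0.15358271  0.2835438 ]
```

```bash
python3 -m creep '1 0 0 1 0; 1 0 0 1 0; 1 0 0 1 0; 1 0 0 1 0; 1 0 0 1 0' >/dev/null; python3 -m creep '1 0 0 0.87 0; 1 0 0 0 0'; python3 -m creep '1 -0.25 0 0 0; 1 -0.25 0 0 0; 1 -0.25 0 0 0; 1 -0.2 0 0 0; 1 -0.2 0 0 0';python3 -m creep '1 -0.2 0 0 0; 1 -0.2 0 0 0; 1 -0.2 0 0 0; 1 -0.2 0 0 0; 1 -0.2 0 0 0'
```

```text
clock: 6.08
tcp_pos: [0.3749, -0.1679, 0.0401]
ee_rot: [-0.314, -3.125, -0.001]
ft_force: [-0.6, 0.5, -0.5]
grip_width: 0.088
grip_force: 0.0
clock: 6.7
tcp_pos: [0.3973, -0.1723, 0.0404]
ee_rot: [-0.313, -3.125, -0.001]
ft_force: [-4.1, 1.0, 3.5]
grip_width: 0.0881
grip_force: 1.9
clock: 7.32
tcp_pos: [0.4173, -0.1765, 0.0403]
ee_rot: [-0.314, -3.126, 0.0]
ft_force: [-2.5, 1.1, 2.9]
grip_width: 0.088
grip_force: 1.7
```

```bash
python3 -m creep '1 -0.25 0 0 0; 1 -0.25 0 0 0; 1 -0.25 0 0 0; 1 -0.25 0 0 0; 1 -0.2 0 0 0'; python3 - <<'E'
from h import *
from workcell import capture
c=capture('top');pickle.dump(c,open('top.pkl','wb'))
cv2.imwrite('pics/top2.png',cv2.resize(c['frame'][170:310,250:450,::-1],None,fx=4,fy=4,interpolation=cv2.INTER_CUBIC))
E
```

```text
clock: 7.95
tcp_pos: [0.441, -0.1813, 0.0403]
ee_rot: [0.314, 3.126, -0.0]
ft_force: [-3.2, -0.1, 1.3]
grip_width: 0.0883
grip_force: 1.4
```

View pics/top2.png

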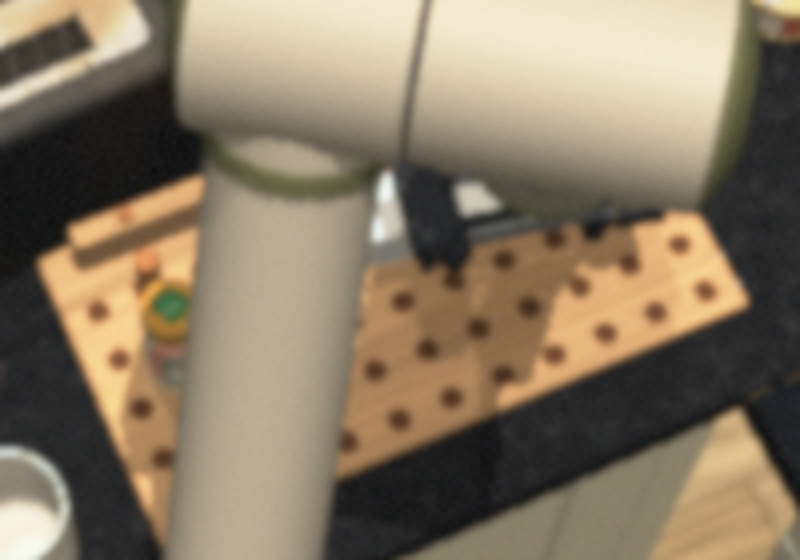

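The arm hides the carton from the top camera; only the fingers against the front face at about (440,250) can be seen. I'll push the last 8 mm, back off, lift and look with the wrist camera.

```bash
python3 -m creep '1 -0.2 0 0 0; 1 -0.2 0 0 0; 1 0 0 0 0; 1 1 0 0 0; 1 1 0 -1 0'; python3 -m creep '1 0 0 -1 0; 1 0 0 -1 0; 1 0 0 -1 0; 1 0 0 -1 0; 1 0 0 -1 0'; python3 -m creep '1 0 0 -1 0; 1 0 0 -1 0; 1 0 0 -1 0; 1 0 0 0 0; 1 0 0 0 0';  python3 - <<'E'
from h import *
from workcell import capture
c=capture('wrist');pickle.dump(c,open('wrist.pkl','wb'))
cv2.imwrite('pics/wrist3.png',c['frame'][:,:,::-1])
need(ya=-.2)
E
```

```text
clock: 8.62
tcp_pos: [0.4086, -0.1746, 0.0599]
ee_rot: [-0.313, -3.125, -0.002]
ft_force: [0.4, 0.0, 0.4]
grip_width: 0.0881
grip_force: 0.0
clock: 9.25
tcp_pos: [0.4094, -0.175, 0.1612]
ee_rot: [0.314, 3.125, -0.001]
ft_force: [0.7, -0.4, -0.7]
grip_width: 0.0883
grip_force: 0.0
clock: 9.88
tcp_pos: [0.409, -0.1748, 0.2196]
ee_rot: [-0.314, -3.125, -0.001]
ft_force: [0.1, -0.6, -0.6]
grip_width: 0.0883
grip_force: 0.0
clock 9.93 tcp [ 0.409  -0.1747  0.2195] yhead 1.371 F [ 0.3  0.1 -0. ] j6 -2.04
turn 15.0 shift [0. 0. 0.]
```

View pics/wrist3.png

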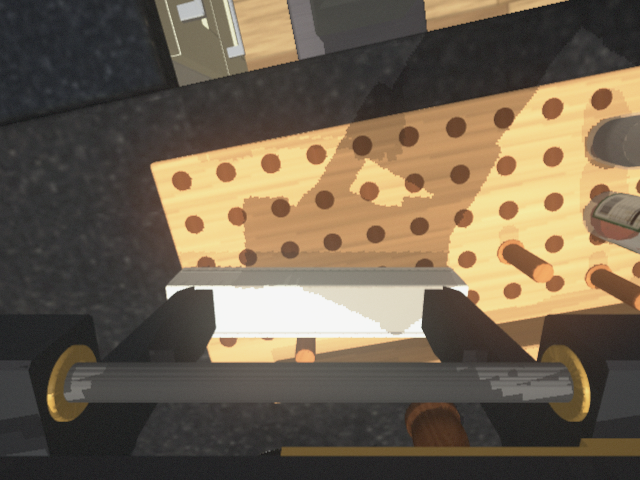

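The wrist view shows:
- **Front peg:** foot at (508,247), top at (542,270).
- **Carton front top edge:** (167,286)–(468,286).
- **Carton front bottom edge:** (183,268)–(452,268).
- **Board holes:** clear, so I'll use them to locate the board in this camera.

```bash
python3 - <<'E'
from h import *
c=pickle.load(open('wrist.pkl','rb'));B=np.load('board.npz')
px=[(181,181),(226,172),(271,163),(316,154),(362,145),(408,136),(456,127),(504,117),(552,108),(601,98)]+[(194,224),(237,216),(281,208),(325,199),(369,191),(415,183),(460,174),(506,165),(553,156)]+[(375,234),(420,226),(463,218),(508,209),(554,201)]
m=[(-.1,-.2+.04*i) for i in range(10)]+[(-.06,-.2+.04*i) for i in range(9)]+[(-.02,-.04+.04*i) for i in range(5)]
th,R,t,e=fit(np.array(m),ray(c,px,.012));print(th,t,e.max(),'old',B['th'],B['t'])
f=lambda q,z:((ray(c,q,z)-t)@R).round(4)
top=f([(167,286),(468,286)],.058);bot=f([(183,268),(452,268)],.012);bk=f([(217,336),(420,336)],.058)
for k in(top,bot,bk):
    d=k[1]-k[0];a=np.arctan2(d[0],d[1]);nn=np.array([np.cos(a),-np.sin(a)]);print(k.tolist(),np.linalg.norm(d),a,'n',k@nn)
print('peg top',f([(543,270)],.067),'rpeg',f([(305,355)],.067))
E
```

```text
-0.009809297268105052 [ 0.45870372 -0.08803479] 0.0012485307761528374 old -0.00560358056683684 [ 0.45861548 -0.08807271]
[[-0.0227, -0.2182], [0.0237, 0.023]] 0.24562247454172428 0.19004979609922618 n [0.0189284 0.0189284]
[[-0.0214, -0.2212], [0.026, 0.0252]] 0.2509177554498685 0.1900484980520084 n [0.02077143 0.02077143]
[[0.0296, -0.1902], [0.0622, -0.0207]] 0.17260651783753708 0.1900101697567866 n [0.06499013 0.06499013]
peg top [[0.0166 0.0784]] rpeg [[ 0.0561 -0.119 ]]
```

```bash
python3 -m creep '-1 0 0 0 1; -1 0 0 0 1; -1 0 0 0 1; -1 0 0 0 1; -1 0 0 0 1' >/dev/null; python3 -m creep '-1 0 0 0 1; -1 0 0 0 1; -1 0 0 0 1; -1 0 0 0 1; -1 0 0 0 1' >/dev/null; python3 -m creep '-1 0 0 0 1; -1 0 0 0 1; -1 0 0 0 1; -1 0 0 0 1; -1 0 0 0 1' ; python3 - <<'E'
from h import *
th=-.0098;R=np.array([[np.cos(th),-np.sin(th)],[np.sin(th),np.cos(th)]]);np.savez('board.npz',th=th,R=R,t=np.array([.4587,-.0880]))
c=pickle.load(open('top.pkl','rb'));print('tin',ray(c,[(447,160)],.04))
w=b2w((-.0043,-.2555));print(w)
need(w[0],w[1],.041,-.2)
E
```

```text
clock: 11.8
tcp_pos: [0.4091, -0.1748, 0.2195]
ee_rot: [-2.435, -1.983, 0.0]
ft_force: [-0.2, 0.1, 0.1]
grip_width: 0.0001
grip_force: 0.0
tin [[ 0.55711815 -0.46137295]]
[ 0.45189635 -0.34344559]
clock 11.8 tcp [ 0.4091 -0.1748  0.2195] yhead -0.203 F [-0.2  0.1  0.1] j6 -0.47
turn -0.03 shift [-7.85  3.79  8.92]
```

```bash
python3 -m creep '-1 -1 0.47 0 0; -1 -1 0.47 0 0; -1 -1 0.47 0 0; -1 -1 0.47 0 0; -1 -1 0.47 0 0' >/dev/null; python3 -m creep '-1 -1 0.48 0 0; -1 -1 0.48 1 0; -1 -0.85 0.48 1 0; -1 0 0 1 0; -1 0 0 1 0' >/dev/null;  python3 -m creep '-1 0 0 1 0; -1 0 0 1 0; -1 0 0 1 0; -1 0 0 1 0; -1 0 0 0.92 0'; python3 - <<'E'
from h import *
from workcell import capture
w=b2w((-.0043,-.2555));need(w[0],w[1],.041,-.2)
c=capture('wrist');pickle.dump(c,open('wrist.pkl','wb'))
cv2.imwrite('pics/wrist4.png',c['frame'][:,:,::-1])
E
```

```text
clock: 13.68
tcp_pos: [0.4521, -0.3454, 0.0405]
ee_rot: [-2.431, -1.989, 0.0]
ft_force: [1.0, 0.3, -0.0]
grip_width: 0.0003
grip_force: 0.0
clock 13.68 tcp [ 0.4521 -0.3454  0.0405] yhead -0.199 F [ 1.   0.3 -0. ] j6 -0.66
turn 0.01 shift [ 0.1  -0.03 -0.03]
```

View pics/wrist4.png

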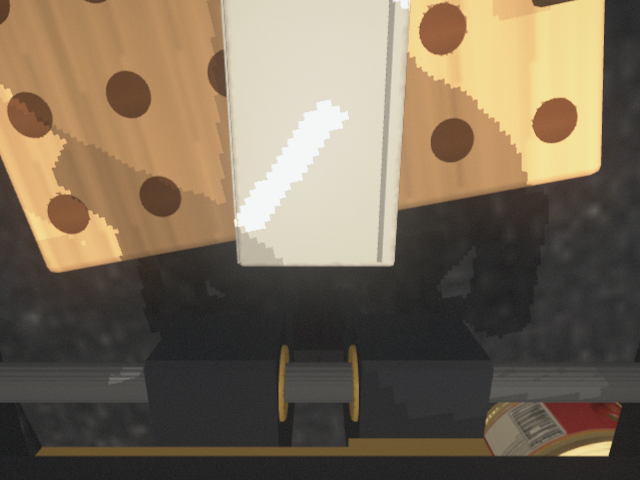

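The wrist view shows the carton's right end, edge at row 265 and columns 237–395, centred in front of the closed fingers. I'll push along the carton's own axis.

```bash
python3 -m creep '-1 0.3 0 0 0; -1 0.3 0 0 0; -1 0.25 0 0 0; -1 0.2 0 0 0; -1 0.2 0 0 0'; python3 -m creep '-1 0.25 0 0 0; -1 0.25 0 0 0; -1 0.25 0 0 0; -1 0.25 0 0 0; -1 0.25 0 0 0';python3 -m creep '-1 0.25 0 0 0; -1 0.25 0 0 0; -1 0.25 0 0 0; -1 0.25 0 0 0; -1 0.25 0 0 0'
```

```text
clock: 14.35
tcp_pos: [0.4576, -0.3196, 0.0425]
ee_rot: [2.43, 1.988, -0.001]
ft_force: [-0.3, -2.8, 2.4]
grip_width: 0.0006
grip_force: 1.5
clock: 14.98
tcp_pos: [0.4623, -0.2945, 0.042]
ee_rot: [2.432, 1.989, -0.0]
ft_force: [-0.2, -3.3, 2.3]
grip_width: 0.0006
grip_force: 1.9
clock: 15.6
tcp_pos: [0.4673, -0.27, 0.042]
ee_rot: [2.432, 1.989, -0.0]
ft_force: [0.3, -4.3, 2.7]
grip_width: 0.0005
grip_force: 2.0
```

```bash
python3 - <<'E'
from h import *
from workcell import capture
B=np.load('board.npz');need()
from workcell import get_state
print('tcp board',(np.array(get_state()['tcp_pos'])[:2]-B['t'])@B['R'])
c=capture('wrist');pickle.dump(c,open('wrist.pkl','wb'))
a=c['frame'];b=capture('top');pickle.dump(b,open('top.pkl','wb'))
cv2.imwrite('pics/mix5.png',np.hstack([cv2.resize(a[:,:,::-1],(400,300)),cv2.resize(b['frame'][170:310,250:450,::-1],(400,300),interpolation=cv2.INTER_CUBIC)]))
E
```

```text
clock 15.6 tcp [ 0.4673 -0.27    0.042 ] yhead -0.2 F [ 0.3 -4.3  2.7] j6 -0.54
turn 0.0 shift [0. 0. 0.]
tcp board [ 0.01036915 -0.18192448]
```

View pics/mix5.png

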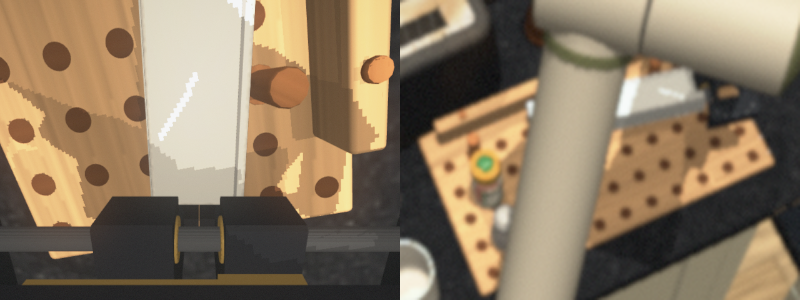

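Left half (wrist): the carton's right end is squarely on the closed fingers, and the right peg, about (285,88) in that half, is clear of its back face. I'll keep pushing.

```bash
python3 -m creep '-1 0.25 0 0 0; -1 0.25 0 0 0; -1 0.25 0 0 0; -1 0.25 0 0 0; -1 0.25 0 0 0'; python3 -m creep '-1 0.2 0 0 0; -1 0.2 0 0 0; -1 0.15 0 0 0; -1 0.15 0 0 0; -1 0.1 0 0 0';python3 - <<'E'
from h import *
from workcell import capture,get_state
B=np.load('board.npz')
print('tcp board',(np.array(get_state()['tcp_pos'])[:2]-B['t'])@B['R'])
c=capture('wrist');pickle.dump(c,open('wrist.pkl','wb'))
cv2.imwrite('pics/wrist6.png',c['frame'][:,:,::-1])
E
```

```text
clock: 16.32
tcp_pos: [0.4722, -0.2453, 0.0418]
ee_rot: [-2.432, -1.988, 0.0]
ft_force: [-0.9, -1.2, -0.5]
grip_width: 0.0001
grip_force: 0.5
clock: 16.95
tcp_pos: [0.4754, -0.23, 0.0419]
ee_rot: [2.432, 1.989, 0.0]
ft_force: [-0.4, -1.2, -1.5]
grip_width: 0.0006
grip_force: 0.5
tcp board [ 0.01809871 -0.14181838]
```

View pics/wrist6.png

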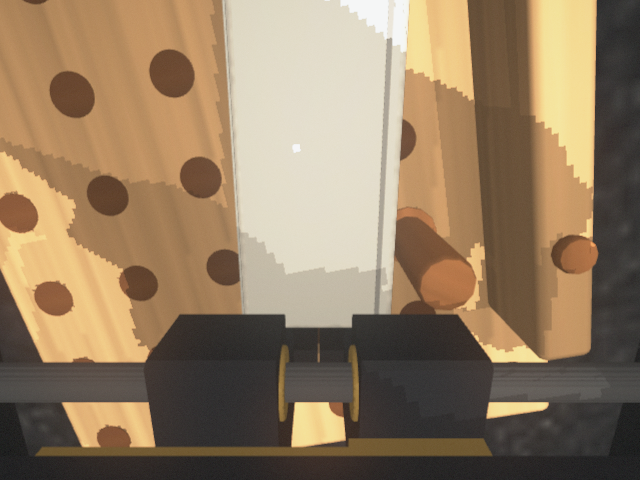

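The wrist view shows the right peg, top at (448,285), still clear of the carton's back face; the left end should be in behind the front peg, close to the rail. I'll now push along the board's y so the left back corner slides along the rail.

```bash
python3 -m creep '-1 0.2 -0.04 0 0; -1 0.2 -0.04 0 0; -1 0.2 -0.04 0 0'; python3 -m creep '-1 0.2 -0.04 0 0; -1 0.2 -0.04 0 0';python3 - <<'E'
from h import *
from workcell import capture,get_state
B=np.load('board.npz')
print('tcp board',(np.array(get_state()['tcp_pos'])[:2]-B['t'])@B['R'])
c=capture('wrist');pickle.dump(c,open('wrist.pkl','wb'))
cv2.imwrite('pics/wrist7.png',c['frame'][:,:,::-1])
E
```

```text
clock: 17.38
tcp_pos: [0.4754, -0.2176, 0.042]
ee_rot: [2.432, 1.989, -0.0]
ft_force: [-0.6, -1.4, 0.1]
grip_width: 0.0005
grip_force: 0.7
clock: 17.62
tcp_pos: [0.4755, -0.2095, 0.042]
ee_rot: [2.432, 1.989, 0.0]
ft_force: [-0.2, -0.6, 0.1]
grip_width: 0.0001
grip_force: 0.7
tcp board [ 0.01794272 -0.12133193]
```

View pics/wrist7.png

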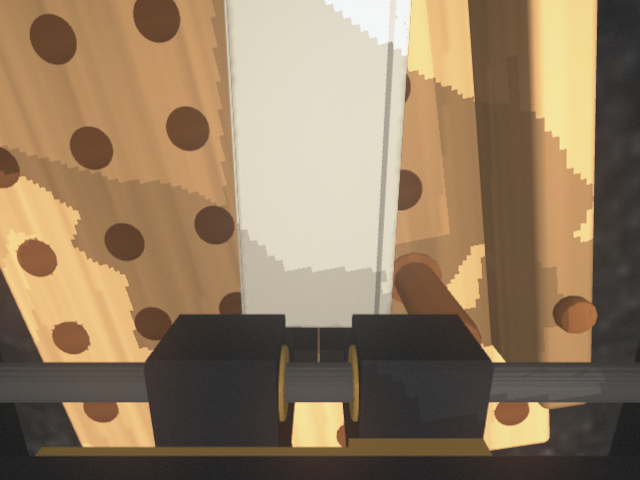

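The wrist view shows the carton unchanged relative to the fingers: end face at row 328, right peg foot at (415,270) beside the back corner. I'll keep going gently until I feel the left peg.

```bash
for i in 1; do :; done; python3 -m creep '-1 0.15 -0.03 0 0; -1 0.15 -0.03 0 0; -1 0 0 0 0'; python3 -m creep '-1 0.1 -0.02 0 0; -1 0 0 0 0'; python3 -m creep '-1 0.1 -0.02 0 0; -1 0 0 0 0'
```

```text
clock: 18.05
tcp_pos: [0.4754, -0.2033, 0.0419]
ee_rot: [-2.432, -1.989, -0.0]
ft_force: [0.7, 0.5, 0.0]
grip_width: 0.0004
grip_force: 0.0
clock: 18.3
tcp_pos: [0.4754, -0.2014, 0.0419]
ee_rot: [-2.432, -1.988, -0.0]
ft_force: [0.1, -0.6, -0.1]
grip_width: 0.0004
grip_force: 0.0
clock: 18.55
tcp_pos: [0.4754, -0.1993, 0.0419]
ee_rot: [-2.432, -1.989, -0.0]
ft_force: [-0.5, -0.1, -0.1]
grip_width: 0.0002
grip_force: 0.0
```

The picture allowance is used up, so from here I'll measure numerically. I'll back off, lift, and segment the carton's pale top in the wrist image.

```bash
python3 -m creep '-1 -1 0 0 0; -1 -0.5 0 -1 0; -1 0 0 -1 0; -1 0 0 -1 0; -1 0 0 -1 0' >/dev/null; python3 -m creep '-1 0 0 -1 0; -1 0 0 -1 0; -1 0 0 -1 0; -1 0 0 -1 0; -1 0 0 -1 0' >/dev/null; python3 -m creep '-1 0 0 -1 0; -1 0 0 -1 0; -1 0 0 -1 0; -1 0 0 0 0; -1 0 0 0 0'; cat > meas.py <<'E'
from h import *
from workcell import capture,get_state
B=np.load('board.npz')
def meas(name='wrist',guess=None):
    c=capture(name);pickle.dump(c,open(name+'.pkl','wb'))
    hsv=cv2.cvtColor(c['frame'],cv2.COLOR_RGB2HSV)
    m=((hsv[:,:,1]<70)&(hsv[:,:,2]>130)).astype(np.uint8)
    m=cv2.morphologyEx(m,cv2.MORPH_OPEN,np.ones((5,5)))
    n,l,st,ce=cv2.connectedComponentsWithStats(m)
    for i in np.argsort(-st[1:,4])[:4]+1:
        r=cv2.boxPoints(cv2.minAreaRect(np.argwhere(l==i)[:,::-1].astype(np.float32)))
        w=(ray(c,r,.058)-B['t'])@B['R']
        print('area',st[i,4],'px',r.round(0).astype(int).tolist(),'board',w.round(4).tolist(),'sides',np.linalg.norm(w[1]-w[0]).round(4),np.linalg.norm(w[2]-w[1]).round(4))
    return c
if __name__=='__main__':
    c=meas();need()
    P=np.array([*[(*b2w(p),.067) for p in((.06,-.12),(.02,.08),(.06,.16))],*[(*b2w(p),.058) for p in((.043,-.105),(.091,-.105),(.091,.145),(.043,.145))]])
    print(proj(c,P).round(0).tolist())
E
python3 meas.py
```

```text
clock: 20.42
tcp_pos: [0.4691, -0.2293, 0.2811]
ee_rot: [-2.432, -1.987, 0.0]
ft_force: [0.3, -0.4, 0.2]
grip_width: 0.0005
grip_force: 0.0
area 15583 px [[529, 106], [639, 106], [639, 294], [529, 294]] board [[0.2067, -0.0869], [0.2998, -0.1049], [0.3083, -0.2865], [0.2008, -0.2659]] sides 0.0948 0.1819
area 9357 px [[289, 0], [349, 0], [349, 163], [289, 163]] board [[0.0203, 0.0309], [0.0676, 0.0218], [0.0461, -0.1053], [-0.0069, -0.0951]] sides 0.0482 0.1289
area 4581 px [[7, 243], [155, 214], [165, 264], [17, 293]] board [[-0.2885, -0.118], [-0.1402, -0.117], [-0.1461, -0.1667], [-0.3007, -0.169]] sides 0.1483 0.0501
area 1134 px [[0, 267], [112, 266], [112, 294], [0, 295]] board [[-0.3056, -0.1395], [-0.1974, -0.1591], [-0.2073, -0.1875], [-0.318, -0.1675]] sides 0.11 0.0301
clock 20.48 tcp [ 0.4691 -0.2292  0.2809] yhead -0.2 F [ 0.2 -0.2 -0.3] j6 -0.48
turn 0.0 shift [0. 0. 0.]
[[368.0, 177.0], [274.0, -77.0], [305.0, -229.0], [346.0, 163.0], [398.0, 153.0], [353.0, -202.0], [286.0, -185.0]]
```

```bash
python3 - <<'E'
from h import *
w=b2w((-.034,-.085));need(w[0],w[1],.041,-.0098)
B=np.load('board.npz');c=pickle.load(open('top.pkl','rb'))
print('mill',(ray(c,[(322,187)],0)-B['t'])@B['R'])
E
```

```text
clock 20.48 tcp [ 0.4691 -0.2292  0.2809] yhead -0.2 F [ 0.2 -0.2 -0.3] j6 -0.48
turn -1.82 shift [ 2.79 -2.27 12.  ]
mill [[ 0.18991988 -0.00462926]]
```

```bash
python3 -m creep '-1 0 0 0 -0.91; -1 0 0 0 -0.91; -1 0.93 -0.76 0 0; -1 0.93 -0.76 0 0; -1 0.93 -0.75 0 0' >/dev/null; python3 -m creep '-1 0 0 1 0; -1 0 0 1 0; -1 0 0 1 0; -1 0 0 1 0; -1 0 0 1 0' >/dev/null; python3 -m creep '-1 0 0 1 0; -1 0 0 1 0; -1 0 0 1 0; -1 0 0 1 0; -1 0 0 0 0'; python3 - <<'E'
from h import *
w=b2w((-.034,-.085));need(w[0],w[1],.041,-.0098)
from workcell import capture
c=capture('wrist');hsv=cv2.cvtColor(c['frame'],cv2.COLOR_RGB2HSV)
m=((hsv[:,:,1]<70)&(hsv[:,:,2]>130))
for r in range(150,460,30):
    q=np.flatnonzero(m[r]);print(r,(q.min(),q.max(),len(q)) if len(q) else '')
f=np.array([[*b2w((-.0165,-.085)),.085]]);print(proj(c,f),'finger edge')
E
```

```text
clock: 22.35
tcp_pos: [0.4238, -0.1723, 0.1006]
ee_rot: [-2.229, -2.208, 0.001]
ft_force: [0.2, -0.1, 0.4]
grip_width: 0.0003
grip_force: 0.0
clock 22.35 tcp [ 0.4238 -0.1723  0.1006] yhead -0.009 F [ 0.2 -0.1  0.4] j6 -0.64
turn 0.0 shift [-0.03  0.01  2.98]
150 (np.int64(421), np.int64(533), 113)
180 (np.int64(413), np.int64(522), 110)
210 (np.int64(405), np.int64(512), 108)
240 (np.int64(46), np.int64(502), 113)
270 (np.int64(389), np.int64(491), 103)
300 (np.int64(381), np.int64(480), 100)
330 
360 (np.int64(28), np.int64(47), 20)
390 
420 
450 
[[362.21857028 314.74561205]] finger edge
```

```bash
python3 - <<'E'
from h import *
from workcell import capture
B=np.load('board.npz');c=capture('wrist')
p=(ray(c,[(421,150),(381,300),(533,150),(480,300)],.058)-B['t'])@B['R'];print(p)
E
python3 -m creep '-1 0 0 1 0; -1 0 0 1 0; -1 0 0 0.98 0; -1 0 0 0 0'; python3 -m creep '-1 0 0.2 0 0; -1 0 0.2 0 0; -1 0 0.2 0 0; -1 0 0.2 0 0; -1 0 0.2 0 0'
```

```text
[[ 0.01025947 -0.02104801]
 [-0.00362158 -0.0920571 ]
 [ 0.05859884 -0.02101081]
 [ 0.04440016 -0.09197906]]
clock: 22.95
tcp_pos: [0.4245, -0.1727, 0.0422]
ee_rot: [-2.231, -2.21, 0.0]
ft_force: [0.3, 0.1, 0.6]
grip_width: 0.0003
grip_force: 0.0
clock: 23.58
tcp_pos: [0.4448, -0.1729, 0.0424]
ee_rot: [-2.232, -2.211, 0.0]
ft_force: [-1.6, -0.6, -0.1]
grip_width: 0.0004
grip_force: 0.5
```

```bash
python3 -m creep '-1 0 0.2 0 0; -1 0 0.2 0 0; -1 0 0.2 0 0; -1 0 0.2 0 0'; python3 -m creep '-1 0 0.2 0 0; -1 0 0.2 0 0'; python3 -m creep '-1 0 0.2 0 0; -1 0 0 0 0'; python3 - <<'E'
from h import *
from workcell import capture
B=np.load('board.npz');c=capture('wrist');hsv=cv2.cvtColor(c['frame'],cv2.COLOR_RGB2HSV)
m=((hsv[:,:,1]<70)&(hsv[:,:,2]>130)).astype(np.uint8);m=cv2.morphologyEx(m,cv2.MORPH_OPEN,np.ones((7,7)))
for r in (60,120,180,240,270,300):
    q=np.flatnonzero(m[r,200:])+200
    if len(q):print(r,q.min(),q.max(),((ray(c,[(q.min(),r),(q.max(),r)],.058)-B['t'])@B['R']).round(4).tolist())
E
```

```text
clock: 24.08
tcp_pos: [0.4609, -0.1731, 0.0423]
ee_rot: [-2.232, -2.211, 0.0]
ft_force: [-0.7, -1.2, 0.8]
grip_width: 0.0003
grip_force: 0.4
clock: 24.32
tcp_pos: [0.4689, -0.1732, 0.0424]
ee_rot: [2.232, 2.211, 0.0]
ft_force: [-1.1, -0.6, 1.0]
grip_width: 0.0003
grip_force: 0.3
clock: 24.58
tcp_pos: [0.4729, -0.1732, 0.0423]
ee_rot: [2.231, 2.211, 0.0]
ft_force: [-0.7, 0.0, -0.6]
grip_width: 0.0001
grip_force: 0.0
60 388 567 [[0.0329, 0.0054], [0.08, 0.0055]]
120 384 555 [[0.0326, -0.0096], [0.0795, -0.0096]]
180 380 544 [[0.0323, -0.0261], [0.0793, -0.026]]
240 376 532 [[0.0319, -0.044], [0.0788, -0.044]]
270 376 526 [[0.0324, -0.0537], [0.0785, -0.0536]]
300 374 520 [[0.0322, -0.0638], [0.0782, -0.0637]]
```

```bash
python3 -m creep '-1 0 -0.5 0 0; -1 0.8 0 0 0; -1 0.8 0 0 0; -1 0.8 0 0 0; -1 0.8 0 0 0' >/dev/null; python3 -m creep '-1 0.8 0 0 0; -1 0.8 0 0 0; -1 0 0.25 0 0; -1 0 0.2 0 0; -1 0 0.1 0 0'; python3 -m creep '-1 0 0.15 0 0; -1 0 0.15 0 0'; cat > m2.py <<'E'
from h import *
from workcell import capture
B=np.load('board.npz');c=capture('wrist');hsv=cv2.cvtColor(c['frame'],cv2.COLOR_RGB2HSV)
m=((hsv[:,:,1]<70)&(hsv[:,:,2]>130)).astype(np.uint8);m=cv2.morphologyEx(m,cv2.MORPH_OPEN,np.ones((7,7)))
for r in (10,60,120,180,240,300):
    q=np.flatnonzero(m[r,200:])+200
    if len(q):print(r,q.min(),q.max(),((ray(c,[(q.min(),r),(q.max(),r)],.058)-B['t'])@B['R']).round(4).tolist())
need()
E
python3 m2.py
```

```text
clock: 25.88
tcp_pos: [0.475, -0.0777, 0.0423]
ee_rot: [2.232, 2.21, 0.0]
ft_force: [0.3, 1.0, -0.4]
grip_width: 0.0008
grip_force: 0.0
clock: 26.12
tcp_pos: [0.4804, -0.0775, 0.0423]
ee_rot: [-2.232, -2.21, 0.001]
ft_force: [-1.0, -1.6, 0.2]
grip_width: 0.0003
grip_force: 0.9
10 378 564 [[0.0364, 0.1127], [0.0836, 0.1127]]
60 376 556 [[0.0364, 0.1011], [0.0837, 0.1011]]
120 374 546 [[0.0365, 0.0861], [0.0836, 0.0861]]
180 372 536 [[0.0366, 0.0696], [0.0836, 0.0697]]
240 370 527 [[0.0367, 0.0517], [0.0838, 0.0517]]
300 371 517 [[0.0378, 0.0319], [0.0838, 0.032]]
clock 26.18 tcp [ 0.4809 -0.0775  0.0423] yhead -0.01 F [-1.2 -0.7 -0. ] j6 -0.39
turn 0.0 shift [0. 0. 0.]
```

```bash
python3 -m creep '-1 0 0.1 0 0; -1 0 0 0 0'; python3 -m creep '-1 0 0.05 0 0; -1 0 0 0 0';python3 -m creep '-1 0 0.05 0 0; -1 0 0 0 0';python3 -m creep '-1 0 0.05 0 0; -1 0 0 0 0'; python3 m2.py
```

```text
clock: 26.42
tcp_pos: [0.4826, -0.0773, 0.0423]
ee_rot: [2.232, 2.211, 0.0]
ft_force: [-1.2, -0.4, -0.2]
grip_width: 0.0004
grip_force: 0.3
clock: 26.68
tcp_pos: [0.4833, -0.0773, 0.0424]
ee_rot: [-2.232, -2.211, 0.001]
ft_force: [-3.0, -2.6, 1.9]
grip_width: 0.0005
grip_force: 1.6
clock: 26.92
tcp_pos: [0.4835, -0.0772, 0.0423]
ee_rot: [-2.23, -2.21, 0.002]
ft_force: [-7.3, -3.4, 2.8]
grip_width: 0.0004
grip_force: 3.8
clock: 27.18
tcp_pos: [0.4837, -0.0772, 0.0422]
ee_rot: [-2.229, -2.209, 0.004]
ft_force: [-11.5, -4.2, 5.9]
grip_width: 0.0004
grip_force: 6.1
10 370 557 [[0.0375, 0.1131], [0.0849, 0.1131]]
60 370 550 [[0.038, 0.1015], [0.0852, 0.1015]]
120 369 541 [[0.0383, 0.0864], [0.0854, 0.0865]]
180 368 533 [[0.0387, 0.07], [0.0858, 0.0701]]
240 367 524 [[0.0391, 0.0521], [0.0861, 0.0522]]
300 370 516 [[0.0408, 0.0324], [0.0866, 0.0325]]
clock 27.23 tcp [ 0.4837 -0.0772  0.0422] yhead -0.009 F [-12.   -4.9   5.5] j6 -0.39
turn 0.0 shift [0. 0. 0.]
```

The right end is on the rail and the left end is still about 5 mm off. I'll push again just right of the front peg.

```bash
python3 -m creep '-1 0 -0.3 0 0; -1 0.7 -0.1 0 0; -1 0.7 0 0 0; -1 0.7 0 0 0; -1 0 0.2 0 0'; python3 -m creep '-1 0 0.15 0 0; -1 0 0.1 0 0; -1 0 0 0 0'; python3 -m creep '-1 0 0.05 0 0; -1 0 0 0 0'; python3 -m creep '-1 0 0.05 0 0; -1 0 0 0 0'; python3 m2.py
```

```text
clock: 27.85
tcp_pos: [0.482, -0.0339, 0.0424]
ee_rot: [-2.23, -2.213, 0.0]
ft_force: [-0.5, 0.3, 0.3]
grip_width: 0.0008
grip_force: 0.0
clock: 28.22
tcp_pos: [0.4868, -0.0354, 0.0423]
ee_rot: [-2.232, -2.21, 0.0]
ft_force: [-1.6, 2.3, 0.7]
grip_width: 0.0008
grip_force: 1.1
clock: 28.48
tcp_pos: [0.4868, -0.0354, 0.0422]
ee_rot: [-2.23, -2.209, 0.003]
ft_force: [-7.2, 1.0, 4.0]
grip_width: 0.0005
grip_force: 3.6
clock: 28.72
tcp_pos: [0.4869, -0.0353, 0.0422]
ee_rot: [-2.229, -2.208, 0.005]
ft_force: [-11.7, -0.7, 7.4]
grip_width: 0.0003
grip_force: 6.2
60 377 558 [[0.0427, 0.1434], [0.0901, 0.1434]]
120 375 548 [[0.0428, 0.1283], [0.0901, 0.1283]]
180 372 538 [[0.0427, 0.1119], [0.0901, 0.112]]
240 370 528 [[0.0428, 0.094], [0.0901, 0.0941]]
300 368 518 [[0.043, 0.0743], [0.0901, 0.0744]]
clock 28.77 tcp [ 0.4869 -0.0353  0.0422] yhead -0.009 F [-11.   -1.4   7.4] j6 -0.3
turn 0.0 shift [0. 0. 0.]
```

```bash
python3 - <<'E'
from h import *
from workcell import capture
B=np.load('board.npz');c=capture('wrist');hsv=cv2.cvtColor(c['frame'],cv2.COLOR_RGB2HSV)
for col in (420,460,500):
    q=np.flatnonzero((hsv[:200,col,1]<70)&(hsv[:200,col,2]>130));print(col,q.min(),((ray(c,[(col,q.min())],.058)-B['t'])@B['R']).round(4))
E
python3 -m creep '-1 0 -0.5 0 0; -1 -1 -0.5 -0.5 0; -1 -1 0 -1 0; -1 -1 0 -1 0; -1 -1 0 -1 0' >/dev/null; python3 -m creep '-1 -1 0 -1 0; -1 -1 0 -1 0; -1 -1 0 -1 0; -1 -1 0 -1 0; -1 -1 0 -1 0' >/dev/null; python3 -m creep '-1 -1 0 0 0; -1 -1 0 0 0; -1 0 0 0 0; -1 0 0 0 0'; python3 - <<'E'
from meas import *
meas()
E
```

```text
420 36 [[0.0536 0.149 ]]
460 36 [[0.0639 0.149 ]]
500 36 [[0.0742 0.149 ]]
clock: 30.58
tcp_pos: [0.4667, -0.2547, 0.2117]
ee_rot: [-2.231, -2.21, -0.0]
ft_force: [0.5, -0.4, -0.2]
grip_width: 0.0003
grip_force: 0.0
area 9976 px [[365, 137], [370, -3], [445, 0], [440, 140]] board [[0.0417, -0.1001], [0.0419, -0.0136], [0.0905, -0.0151], [0.0953, -0.1019]] sides 0.0866 0.0486
area 9278 px [[569, 162], [639, 162], [639, 341], [569, 341]] board [[0.1894, -0.1175], [0.2398, -0.1174], [0.2751, -0.2634], [0.2171, -0.2635]] sides 0.0503 0.1502
area 4357 px [[0, 175], [117, 175], [117, 229], [0, 229]] board [[-0.2229, -0.1271], [-0.1376, -0.1271], [-0.1437, -0.1678], [-0.2326, -0.1679]] sides 0.0853 0.0412
area 637 px [[0, 231], [0, 220], [57, 220], [57, 231]] board [[-0.233, -0.1694], [-0.231, -0.1608], [-0.1879, -0.1608], [-0.1896, -0.1694]] sides 0.0088 0.043
```

```bash
sed -i 's/(10,60,120,180,240,300)/(5,40,80,110,130)/; s/m\[r,200:\])+200/m[r,200:520])+200/' m2.py; python3 m2.py
```

```text
5 370 444 [[0.0423, -0.0177], [0.0901, -0.0177]]
40 368 441 [[0.0418, -0.0381], [0.0901, -0.0381]]
80 367 438 [[0.0421, -0.0627], [0.0903, -0.0626]]
110 366 435 [[0.0421, -0.082], [0.09, -0.0819]]
130 365 433 [[0.0419, -0.0953], [0.0898, -0.0953]]
clock 30.68 tcp [ 0.4668 -0.2545  0.2121] yhead -0.009 F [ 0.5  0.3 -0.5] j6 -0.71
turn 0.0 shift [0. 0. 0.]
```

The carton measures flat along the rail at both ends, with its centre about 4 mm left of the bay centre, inside the 10 mm limit. I'll hand it in.

```bash
python3 -c "
from workcell import hand_in
print(hand_in())"
```

```text
the job is handed in; nothing more can be done
None
```

I handed the job in at about 31 s: by the last camera measurements the carton lies flat against the back rail, both ends within about 1 mm of it and its centre about 4 mm left of the bay centre; no verdict came back, the peak push I read was about 14 N, and I did not re-measure the bystanders.

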